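Reload the storeroom's carton stapler

TASK

Load the full-length strip of carton staples into the bench stapler's channel: its rear end goes under the roof against the spring follower, its front end down behind the front stop, so that it lies flat on the channel floor; feel it in gently, never force it. Then swing the cover rail shut and press it until its catch snaps, and pull the cover firmly upwards by its ridge to check that the catch holds, pressing again if it gives. Leave the cover shut and let go, and leave the short leftover strip, the bottle, the jar and the food box where they are.

Things in the scene. Friction and masses are not known exactly. Their poses are not given: they have to be found in the camera images.
- strip_mid (a point): Centre of the full staple strip, a loose rigid copper-coloured bar with the section of an inverted U, 110 long (its x axis) x 35 wide (y) x 24 high (z), about 160 g. It starts flat on the bench, crown up; both ends are alike. The centre is 12 above its underside.
- stub_mid (a point): Centre of the short leftover strip: the same section, only 55 long. To be left alone. The two strips may swap places between starts.
- seat (a point): Where the full strip's centre must come to lie in the bench stapler, which stands fixed at another place and yaw each start. Its frame, in mm: x along the channel from front stop to hinge, y across, z up. Channel floor at z = -12 (40 above the bench), inside width 37.5, low side walls 4 thick from x = -61 to +85 with tops at z = -6: the strip stands 18 proud of them.
- stop_top (a point): Middle of the front stop's top edge, at x = -55 (its inner face), z = 0 in the seat's frame: a steel plate 6 thick, 47 wide, 12 above the channel floor. A seated strip's front end touches its inner face. The catch stands before it, from x = -134 to -94, up to z = +26.
- roof_edge (a point): Middle of the lower front edge of the spring housing's roof: x = +45, z = +18 in the seat's frame (30 above the channel floor). Roof 3 thick, to x = +85; cheeks 4 thick at its sides, 37.5 apart. The strip's rear end must get under it: go in with the front end tilted up 8 to 10 degrees, rear end low, push the follower back 26 or more, then let the front end down behind the stop.
- follower (a joint): How far the black spring follower (34 wide, z = -10 to +10 in the seat's frame) is pushed back towards the hinge, in m. At 0 (free) its face is at x = +30, so the gap to the stop is only 85 mm; 0.025 with the full strip seated, 0.038 at its end. The spring pushes with 3.3 N at 0, 6 N at 0.025, 7.5 N at 0.038.
- cover_hinge (a point): Hinge axis of the cover rail (along the stapler's y), at x = +100, z = +25 in the seat's frame; same orientation as the seat. The hinge ears beside it reach x = +88 to +112, up to z = +32. The cover is a 4 thick steel plate, 46 wide, reaching 190 from the axis, its outer face level with the axis; a 24 wide keel below it comes to 1.5 above a seated strip.
- cover (a joint): Angle of the cover rail in rad: 0 fully down; it starts open at 1.65 to 1.95 and stays where left (about 1.3 N at the ridge turns it, besides its weight of 150 g). Below about 0.065 its nib meets the catch's sprung pawl; a press of some 10 to 16 N down on the ridge snaps it past. Once caught it has a free play of about 0.01. A cover resting at 0.03 to 0.07 is not caught.
- ridge_top (a point): Centre of the outer face of the black grip ridge on the cover, by which it is pushed, pressed and pulled: a rib 44 long (along the cover), 14 thick (across, the way to pinch it), 30 high off the cover plate. The point is 165 from the hinge axis along the cover and 30 out from it; with the cover shut at x = -65, z = +55 in the seat's frame. Its axes are the cover's (the seat's when shut).
- keeper (a joint): How far the sprung catch at the stapler's nose is lifted, in m: 0 at rest, 0.008 at most. It rises at 1.5 N per mm only when a caught cover is pulled up; a pull of 8 to 10 N at the ridge lifts it by 2 to 3 mm. If the cover was not caught it just rises and the keeper stays at 0.
- jar: Amber jar, 70 in diameter, 110 high; origin at the centre of its underside. Bystander.
- sauce: Amber bottle, 60 in diameter, 180 high; origin at the centre of its underside. Bystander.
- foodbox: Lidded food box 108 x 148, 72 high; origin at the centre of its underside. Bystander.
Not all that is in view belongs to the job. What is shaped like the part that bears strip_mid but blue, purple or red is not meant.

How it is judged:
On the way, in this order (a step that is already met when the one before it is completed fails the run):
1. the full strip lies flat in the channel between the front stop and the pushed-back follower, the cover still open (x of strip_mid in the frame of seat between -0.004 and 0.004 m and z of strip_mid in the frame of seat between -0.003 and 0.003 m and angle between the x axis of strip_mid and the x axis of seat, either way round below 0.06 rad and value of joint follower above 0.018 m and value of joint cover above 0.5 rad), for 0.2 s.
2. the cover is pressed down past its catch (value of joint cover below 0.025 rad), for 0.1 s.
3. the caught cover is pulled upwards by the robot so that it lifts the sprung catch by 1.5 mm or more, and stays caught (value of joint keeper above 0.0015 m and value of joint cover below 0.075 rad and contact force between the fingers and cover above 1 N), for 0.1 s.
At the end, for the whole second after the job is handed in: The full strip lies flat in the channel (centre within 4 mm along and 3 mm in height of its seat, in line within 0.06 rad) with the follower pushed back 18 mm or more, and the cover rail is shut and caught (below 0.025 rad) and at rest, released (x of strip_mid in the frame of seat between -0.004 and 0.004 m and z of strip_mid in the frame of seat between -0.003 and 0.003 m and angle between the x axis of strip_mid and the x axis of seat, either way round below 0.06 rad and value of joint follower above 0.018 m and value of joint cover below 0.025 rad and velocity of joint cover below 0.05 rad/s); the robot touches nothing.
It fails at once if a bystander (short strip, jar, bottle, food box) is moved by more than 30 mm (distance of any of stub_mid, jar, sauce, foodbox from where it was at the start of the episode above 0.03 m).
It fails at once if the robot forces the strip: while its fingers bear on the strip with over 10 N, the strip is pressed against the stapler with more than 50 N (contact force between strip and stapler above 50 N and contact force between the fingers and strip above 10 N).
It also fails if it takes over 61 s, if anything falls off the work surface, if the arm or the gripper's body presses on something with over 40 N, if the wrist force passes 120 N, or if a joint passes its speed limit or range.

ROBOT

A 7-joint arm with a two-finger parallel gripper is mounted at the origin on the work surface. World frame = base frame: x ahead of the robot, y to its left, z up, the work surface at z = 0. Lengths are in m, angles in rad, forces in N, time in s.
With the tool pointing down it reaches from about 0.425 to 0.95 m from the base axis. Payload 4.7 kg.
Tool frame: the origin (TCP) lies on the centre line of the jaws, within the pads' length; the fingertips stand robot.nose_length ahead of it and the grasp point (between the pads) lies 8 mm behind it (robot.nose_length is the distance from the TCP to the fingertips, in m); z points along the fingers, y is the line along which they close (so a half turn about z gives the same grasp; the last joint's range is limited). The gripper opens to 85 mm and grips with 20 to 120 N. Pads are 22 mm wide; open, the fingers measure 114 mm over their backs; the gripper's body (76 mm by 85 mm) begins 54 mm behind the grasp point. The pads swing forward as they close: fully open they stand 13 mm farther back than shut.
Start: joints at [1.08, 0.469, -0.049, 1.532, 0.024, 1.141, -0.082], TCP at [0.301, -0.604, 0.242] pointing down, gripper open.
Joint ranges: [-2.59, 2.59], [-0.33, 1.99], [-1.39, 1.29], [0.1, 2.45], [-1.04, 4.18], [0.21, 1.99], [-2.66, 2.66]. Speed limits (rad/s): [2.57, 2.57, 3.14, 3.14, 3.14, 3.14, 3.14].

INTERFACE

Orientations are given as [roll, pitch, yaw] about the fixed x, y, z axes, in that order (R = Rz(yaw) Ry(pitch) Rx(roll)).
In Python, from plant import robot gives the robot as it stands. Calls block until the motion is done:
- robot.goto(position, orientation): joint-space move of the TCP to a pose.
- robot.move_straight(position, vel=0.15, attitude=None, contact_N=None): straight line of the TCP; attitude=None keeps the orientation; vel is the mean speed in m/s. With contact_N (N) it stops when the force on the tool has changed by that much, and returns True; else False.
- robot.move_joints(angles): joint-space move.
- robot.grip(opening, strength=None): opening from 0.0 (shut) to 1.0 (fully open); strength is the grip in N (None keeps the last); returns when the fingers have stopped.
- robot.sleep(seconds).
- robot.inverse_kinematics(position, orientation): joint angles nearest the present ones, or None.
- robot.sense(): the state.
- robot.grab_frame(name): name is "scene" or "top"; returns a dict with "image" (400x640x3 uint8, red, green, blue), "range_z" (400x640 float32, m along the optical axis (not along the pixel's ray), 0 where there is no reading), "fx", "fy", "cx", "cy" (pixels), "R" (3x3) and "t" (3): a world point X has camera coordinates R X + t. Camera axes: x right, y down, z forward; pixel columns grow to the right and rows downward; lengths in m; the calibration is good to about 2 mm. A picture is of the moment at which its call begins.
A pose or a line that the arm cannot do raises robot.IKError and nothing moves.
- robot.close_job(): hands the job in; it is judged then, once.
The state is a dict: "t": time; "joint_pos": joint angles; "joint_velocities": joint speeds; "effort": joint torques, N m; "tcp_pos": TCP position; "tcp_rot": TCP orientation; "wrist_force": force on the tool from outside, world axes, zero at the start; "torque": the same for the moment, N m; "opening": opening from 0.0 (shut) to 1.0 (fully open); "gripper_force": force on a finger pad.
Only numpy, scipy, OpenCV 4.12 (cv2) and the standard library are available. Lean on these libraries where they do the work, as an engineer would, in place of code of your own. Each camera call takes 0.05 s, during which the arm holds its last target. There are 200 camera calls.

## Working session

There is one attempt and no reset: what is moved stays moved. The work goes in short steps, each a Python script; the robot and the scene stay as the last script left them, time stands still between calls to the robot, and variables do not carry over. Pictures are saved under pics/ and viewed, at most 10 in all, crops included, and the job is handed in when it is done.

```bash
ls; mkdir -p pics
python3 - <<'E'
from plant import robot
import cv2,numpy as np
for n in("scene","top"):
    f=robot.grab_frame(n); np.savez(f"/tmp/{n}.npz",**f)
    cv2.imwrite(f"pics/{n}0.png",f["image"][:,:,::-1]); print(n,f["fx"],f["cx"],f["cy"],np.round(f["R"],3).tolist(),f["t"])
s=robot.sense();print(s); print(robot.nose_length)
E
```

```text
pics
scene 385.72973934951057 321.0241753823518 196.04824721165627 [[-0.369, 0.93, 0.003], [0.583, 0.234, -0.778], [-0.724, -0.285, -0.628]] [ 0.35241057 -0.22281333  1.40693429]
top 473.41936267824696 314.80963275259063 196.05266390183877 [[0.027, -1.0, -0.011], [-0.989, -0.025, -0.149], [0.149, 0.015, -0.989]] [-0.17255793  0.52885     1.20146817]
{'t': 0.1, 'joint_pos': array([ 1.08007461,  0.46935023, -0.04860638,  1.53353033,  0.02410703,
        1.14098435, -0.08230476]), 'joint_velocities': array([-0.00114567, -0.00177428,  0.00034503, -0.0043496 , -0.00136003,
        0.00050024,  0.00020246]), 'effort': array([ 6.98682325e-04, -5.11514103e+01, -4.72316716e-02, -2.38391340e+01,
        1.07361135e-02,  4.33232679e-03, -2.82379398e-05]), 'tcp_pos': array([ 0.30057129, -0.60384963,  0.24139218]), 'tcp_rot': array([-3.13990722e+00,  5.76720805e-05,  4.61858191e-01]), 'wrist_force': array([-0.0152888 ,  0.73363689,  0.67847076]), 'torque': array([-0.00514147, -0.03071755,  0.04020125]), 'gripper_force': 0.0, 'opening': 1.002668972131624}
0.011
```

View pics/scene0.png

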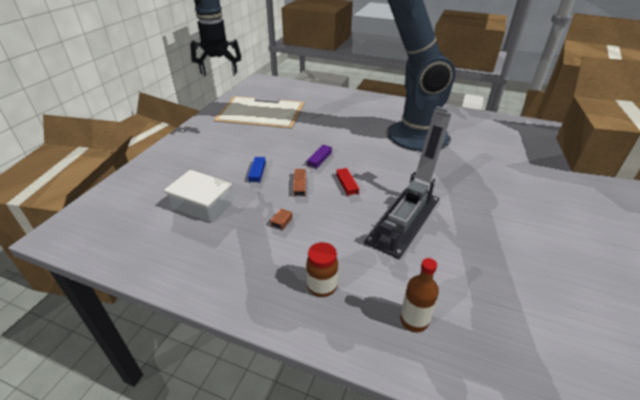

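View pics/top0.png

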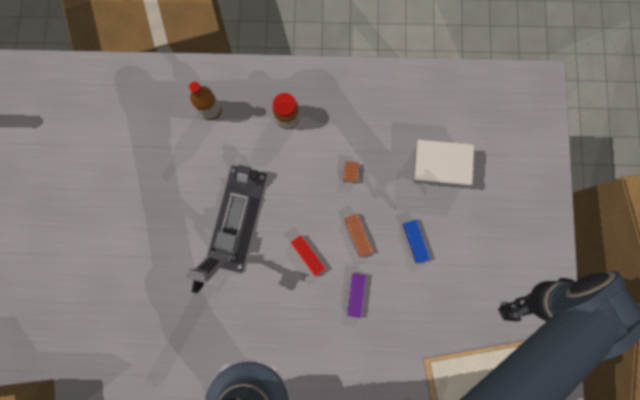

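The top view shows the full copper strip at (359,236) and the stub at (351,172). The stapler runs from its nose at about (247,175) to its hinge at about (215,265), with the cover open.

```bash
cat > h.py <<'E'
import numpy as np,cv2
def load(n): return dict(np.load(f"/tmp/{n}.npz"))
def cloud(f):
    z=f["range_z"].astype(float); v,u=np.mgrid[:z.shape[0],:z.shape[1]]
    P=np.stack([(u-f["cx"])/f["fx"]*z,(v-f["cy"])/f["fy"]*z,z],-1)
    return (P-f["t"])@f["R"]
E
python3 - <<'E'
from h import *
f=load("top");W=cloud(f);im=f["image"].astype(int)
hsv=cv2.cvtColor(f["image"],cv2.COLOR_RGB2HSV)
for nm,(u0,u1,v0,v1) in dict(strip=(335,385,205,265),stub=(335,370,155,190)).items():
    m=np.zeros(im.shape[:2],bool);m[v0:v1,u0:u1]=1
    m&=(hsv[...,0]<15)&(hsv[...,1]>90)
    top=m&(W[...,2]>.015)
    p=W[top]; print(nm,m.sum(),top.sum(),np.median(p[:,2]),p[:,2].min(),p[:,2].max())
    q=(p[:,:2]*1000).astype(np.float32); print(cv2.minAreaRect(q),p[:,:2].mean(0))
# heights
print("bench z",np.median(W[300:330,100:200,2]))
c=f["image"][150:300,175:285]; b=cv2.resize(c,None,fx=4,fy=4,interpolation=cv2.INTER_CUBIC)
h=np.clip(W[150:300,175:285,2]/.15*255,0,255).astype(np.uint8)
h=cv2.applyColorMap(cv2.resize(h,None,fx=3,fy=4,interpolation=cv2.INTER_NEAREST),cv2.COLORMAP_JET)
b=cv2.resize(c,None,fx=4,fy=4,interpolation=cv2.INTER_CUBIC)[:,:,::-1]
cv2.imwrite("pics/st.png",np.hstack([b,h]))
E
```

```text
strip 587 560 0.024407917663619424 0.01576510389500633 1.2648858224335464
((414.84649658203125, -225.64718627929688), (109.38314819335938, 140.11355590820312), 22.72381019592285) [ 0.43468869 -0.27374182]
stub 257 252 0.02436498443019814 0.016792853282106383 1.2648858224335464
((488.26666259765625, -227.4407501220703), (38.92576217651367, 294.00750732421875), 77.82256317138672) [ 0.60216285 -0.25156588]
bench z 0.00014156026646800082
```

View pics/st.png

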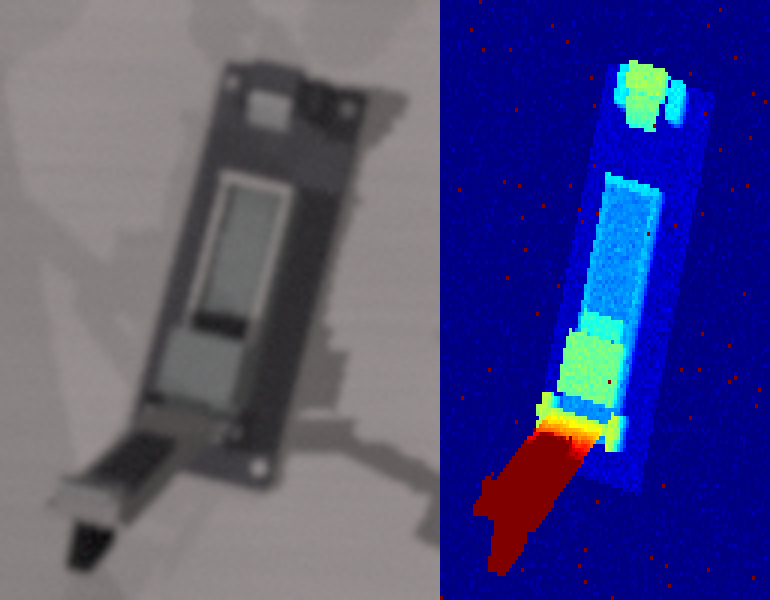

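```bash
cat > fit.py <<'E'
from h import *
from scipy.optimize import differential_evolution
f=load("top");W=cloud(f)
# strip
hsv=cv2.cvtColor(f["image"],cv2.COLOR_RGB2HSV)
for nm,(u0,u1,v0,v1) in dict(strip=(335,385,205,265),stub=(335,370,155,190)).items():
    m=np.zeros(hsv.shape[:2],bool);m[v0:v1,u0:u1]=1
    m&=(W[...,2]>.019)&(W[...,2]<.03)
    _,l,s,c=cv2.connectedComponentsWithStats(m.astype(np.uint8)); i=1+s[1:,4].argmax()
    p=W[l==i]; r=cv2.minAreaRect((p[:,:2]*1000).astype(np.float32))
    d=np.linalg.svd(p[:,:2]-p[:,:2].mean(0),full_matrices=False)[2][0]
    print(nm,len(p),r,p.mean(0),"yaw",np.arctan2(d[1],d[0]))
P=W[165:275,190:275].reshape(-1,3);P=P[(P[:,2]<.2)&(P[:,2]>-.01)]
def model(x,y):
    a=abs(y); h=np.full(x.shape,np.nan)
    h[(a<50)&(x>-91)&(x<45)]=8
    h[(a<22.75)&(x>-61)&(x<85)]=46
    h[(a<18.75)&(x>-55)&(x<30)]=40
    h[(a<17)&(x>30)&(x<45)]=62
    h[(a<23.5)&(x>-61)&(x<-55)]=52
    h[(a<22.75)&(x>45)&(x<85)]=73
    return h
def cost(q):
    c,s=np.cos(q[2]),np.sin(q[2]);d=(P[:,:2]-q[:2])*1000
    x=c*d[:,0]+s*d[:,1];y=-s*d[:,0]+c*d[:,1];h=model(x,y);k=~np.isnan(h)
    e=np.abs(h[k]-P[k,2]*1000); e[(h[k]==8)&(P[k,2]<.025)]=0
    return np.minimum(e,15).sum()+15*1.0*max(0,1500-k.sum())
g=W[218,233]; print(g, -f["R"].T@f["t"])
r=differential_evolution(cost,[(g[0]-.08,g[0]+.08),(g[1]-.05,g[1]+.05),(np.pi-.6,np.pi+.6)],popsize=40,tol=1e-8,seed=1,maxiter=300)
print(r.x,r.fun)
for sd in (2,3):
    k=np.random.default_rng(sd).random(len(P))<.5; PP=P;P=P[k]
    print(differential_evolution(cost,[(a-.015,a+.015) for a in r.x[:2]]+[(r.x[2]-.1,r.x[2]+.1)],popsize=30,seed=1).x);P=PP
E
python3 fit.py
```

```text
strip 550 ((435.1195983886719, -273.7889099121094), (109.66236877441406, 35.641319274902344), 22.723812103271484) [ 0.43389795 -0.27422367  0.02442146] yaw -2.7350681355873103
stub 259 ((603.9978637695312, -251.4857940673828), (34.85109329223633, 55.45254135131836), 85.14427947998047) [ 0.60339317 -0.2512263   0.02440041] yaw 3.0613895503417488
[0.46991869 0.05289915 0.03903859] [ 0.34867608 -0.17740682  1.26488582]
[0.47039584 0.05179009 2.92371448] 3553.5996539295284
[0.47016533 0.05110302 2.93906895]
[0.470917   0.05037066 2.92199607]
```

```bash
cat > fit2.py <<'E'
from h import *
def fr(W,q):
    c,s=np.cos(q[2]),np.sin(q[2]);d=(W[...,:2]-q[:2])*1000
    return np.stack([c*d[...,0]+s*d[...,1],-s*d[...,0]+c*d[...,1],W[...,2]*1000-52],-1)
for n in("top","scene"):
    f=load(n);W=cloud(f);q=np.array([.4704,.0515,2.926])
    for it in range(4):
        S=fr(W,q);x,y,z=S[...,0],S[...,1],S[...,2]
        xs=[];ms=[];wd=[]
        for x0 in range(-55,84,3):
            k=(abs(x-x0)<3)&(abs(y)<35)&(z>-9.5)&(z<40) if x0>30 else (abs(x-x0)<3)&(abs(y)<35)&(z>-17)&(z<20)
            if k.sum()>8: v=np.sort(y[k]);xs.append(x0);ms.append((v[:2].mean()+v[-2:].mean())/2);wd.append(np.ptp(v))
        p=np.polyfit(xs,ms,1)
        q=q+np.array([-np.sin(q[2])*p[1]/1000,np.cos(q[2])*p[1]/1000,p[0]])
    print(n,q,"width",np.mean(wd),"res",np.std(ms-np.polyval(p,xs)))
    S=fr(W,q);x,y,z=S[...,0],S[...,1],S[...,2]
    # x features: roof front edge, stop outer edge, front catch
    k=(abs(y)<16)&(abs(z-21)<5)&(x>30)&(x<95);print(" roof x",np.percentile(x[k],[0,2,98,100]),np.median(z[k]))
    k=(abs(y)<18)&(z>-7)&(z<4)&(x>-75)&(x<-40);print(" stop x",np.percentile(x[k],[0,10,50,90,100]),k.sum())
    k=(abs(y)<16)&(z>-16)&(z<-8)&(x>-60)&(x<30);print(" floor x",x[k].min(),x[k].max(),np.median(z[k]))
    k=(abs(y)<25)&(z>45)&(z<260)&(x>60)&(x<220)
    X=x[k]-100;Z=z[k]-25;print(" cover",k.sum(),np.c_[np.percentile(X,[2,50,98]),np.percentile(Z,[2,50,98])].round(), "tipmax",np.hypot(X,Z).max())
    for z0 in range(30,200,20):
        j=abs(Z-z0)<10
        if j.sum()>3: print("  z",z0,"x min/med/max",X[j].min().round(),np.median(X[j]).round(),X[j].max().round(),"y",y[k][j].min().round(),y[k][j].max().round(),j.sum())
E
python3 fit2.py
```

```text
top [0.47024194 0.05077816 2.93187969] width 47.32117449431401 res 0.4822222489662388
 roof x [39.89325257 45.946238   84.12201174 85.20359554] 21.21643558817729
 stop x [-60.65321651 -60.05054851 -56.89349224 -54.70947122 -51.58327431] 35
 floor x -54.97782591585704 29.282764967169875 -12.004925788972383
 cover 735 [[  4.  25.]
 [ 38. 142.]
 [ 81. 197.]] tipmax 204.78457835227255
  z 30 x min/med/max 1.0 6.0 10.0 y -22.0 22.0 59
  z 50 x min/med/max 8.0 12.0 17.0 y -24.0 22.0 29
  z 70 x min/med/max 10.0 15.0 25.0 y -23.0 22.0 57
  z 90 x min/med/max 13.0 21.0 30.0 y -23.0 23.0 64
  z 110 x min/med/max 20.0 27.0 35.0 y -23.0 23.0 72
  z 130 x min/med/max 27.0 35.0 73.0 y -21.0 23.0 79
  z 150 x min/med/max 34.0 43.0 79.0 y -13.0 23.0 82
  z 170 x min/med/max 49.0 69.0 86.0 y -23.0 23.0 120
  z 190 x min/med/max 38.0 49.0 60.0 y -22.0 23.0 172
scene [0.47091399 0.05384858 2.94201801] width 46.392788490583236 res 0.8108415386999238
 roof x [40.7918871  41.84854702 93.86930084 94.78412361] 20.814521011977625
 stop x [-66.55110719 -65.15376612 -62.98586942 -59.18704691 -50.31979636] 51
 floor x -44.844848502931846 29.94921439902228 -12.207792324038408
 cover 1164 [[  0.  24.]
 [ 25. 110.]
 [ 51. 192.]] tipmax 200.46368133598278
  z 30 x min/med/max -3.0 3.0 8.0 y -22.0 24.0 124
  z 50 x min/med/max 3.0 10.0 15.0 y -22.0 23.0 131
  z 70 x min/med/max 4.0 13.0 22.0 y -23.0 23.0 122
  z 90 x min/med/max 8.0 18.0 31.0 y -22.0 24.0 138
  z 110 x min/med/max 15.0 25.0 38.0 y -22.0 23.0 144
  z 130 x min/med/max 22.0 32.0 42.0 y -23.0 24.0 145
  z 150 x min/med/max 29.0 43.0 49.0 y -22.0 24.0 162
  z 170 x min/med/max 43.0 49.0 56.0 y -22.0 23.0 127
  z 190 x min/med/max 34.0 37.0 54.0 y -17.0 17.0 71
```

```bash
cat > r.py <<'E'
import numpy as np, cv2
from plant import robot
Q=np.array([.4702,.0508,2.932]); PSI=Q[2]-np.pi
try: Q[:2]+=np.load("/tmp/dq.npy")
except Exception: pass
def w(x,y,z):
    c,s=np.cos(Q[2]),np.sin(Q[2]); x,y,z=x/1000,y/1000,z/1000
    return [Q[0]+c*x-s*y,Q[1]+s*x+c*y,.052+z]
def ori(p): return [np.pi,p,PSI]
# pose of TCP when strip (rear-bottom corner at seat xb,zb mm, front raised by tilt) is held; G along, H above underside
G,H=70.,20.
def strip(xb,zb,tilt,y=0):
    c,s=np.cos(tilt),np.sin(tilt)
    return w(xb-G*c+H*s,y,zb+G*s+H*c),ori(-tilt)
def cover(th,s,n=-2.,y=0):
    a=np.array([-np.cos(th),np.sin(th)]);m=np.array([np.sin(th),np.cos(th)])
    p=np.array([100,25])+s*a+n*m
    return w(p[0],y,p[1])
def snap(n,name,crop=None,k=1):
    f=robot.grab_frame(n); np.savez(f"/tmp/{name}.npz",**f); im=f["image"][:,:,::-1]
    if crop: u0,u1,v0,v1=crop; im=im[v0:v1,u0:u1]
    cv2.imwrite(f"pics/{name}.png",cv2.resize(im,None,fx=k,fy=k,interpolation=cv2.INTER_CUBIC))
E
python3 - <<'E'
from r import *
def t(n,p,o):
    j=robot.inverse_kinematics(p,o); print(n,np.round(p,3),None if j is None else np.round(j,2))
ys=.40
d=.015*np.array([np.cos(ys),np.sin(ys)])
for yy in(ys,ys-np.pi): t("grasp",[.435,-.274,.02],[np.pi,0,yy])
t("ins",*strip(22,10,.1745)); t("ins2",*strip(58,-11,.1745)); t("flat",*strip(58,-11,0))
for p in(0,.3,.5,.7,.9,1.1): t(f"cov{p}",cover(1.88,170),ori(p))
for th in(1.5,1.0,.5,.3): t(f"th{th}",cover(th,170),ori(.4*th))
t("ridge",w(-65,0,45),ori(0))
E
```

```text
grasp [ 0.435 -0.274  0.02 ] [ 0.58  0.53 -0.13  2.08  0.13  0.54 -0.81]
grasp [ 0.435 -0.274  0.02 ] [ 0.99  0.62 -0.67  2.06  0.62  0.67  1.88]
ins [0.513 0.042 0.094] [ 0.07  0.36 -0.33  2.15  0.39  0.52 -2.34]
ins2 [0.478 0.049 0.073] [-0.    0.35 -0.28  2.24  0.42  0.44 -2.4 ]
flat [0.482 0.048 0.061] [ 0.09  0.44 -0.33  2.12  0.24  0.62 -2.2 ]
cov0 [0.324 0.082 0.24 ] [ 0.5  -0.1  -0.79  2.22 -0.08  0.99 -2.03]
cov0.3 [0.324 0.082 0.24 ] [ 0.29  0.09 -0.58  2.1  -0.1   1.23 -2.02]
cov0.5 [0.324 0.082 0.24 ] [ 0.2   0.2  -0.46  2.04 -0.14  1.37 -1.99]
cov0.7 [0.324 0.082 0.24 ] [ 0.14  0.31 -0.37  1.98 -0.18  1.51 -1.96]
cov0.9 [0.324 0.082 0.24 ] [ 0.09  0.42 -0.29  1.93 -0.22  1.65 -1.92]
cov1.1 [0.324 0.082 0.24 ] [ 0.04  0.52 -0.21  1.9  -0.27  1.78 -1.89]
th1.5 [0.386 0.069 0.246] [ 0.13  0.34 -0.34  1.87 -0.13  1.51 -1.95]
th1.0 [0.464 0.052 0.219] [ 0.13  0.38 -0.33  1.81 -0.04  1.34 -1.96]
th0.5 [0.519 0.04  0.157] [ 0.12  0.43 -0.31  1.85  0.06  1.07 -1.99]
th0.3 [0.532 0.038 0.125] [ 0.11  0.45 -0.31  1.9   0.11  0.93 -2.02]
ridge [0.534 0.037 0.097] [ 0.1   0.44 -0.31  1.99  0.19  0.74 -2.11]
```

```bash
sed -i 's/def ori(p): .*/def ori(p): return [np.pi,-p,Q[2]]/; s/^G,H=.*/G,H=70.,17./' r.py
python3 - <<'E'
from r import *
y=.40; o=[np.pi,0,y]; c=np.array([.4350,-.2740])-.015*np.array([np.cos(y),np.sin(y)])
robot.goto([*c,.10],o); robot.move_straight([*c,.017],vel=.15)
robot.grip(0.0,40); s=robot.sense(); print(s["t"],s["opening"],s["gripper_force"],s["tcp_pos"])
robot.move_straight([*c,.14],vel=.25)
p,oo=strip(22,40,.1745); 
for q in [strip(22,-11,.1745),strip(58,-11,.1745),strip(58,-11,0)]: print(robot.inverse_kinematics(*q))
robot.goto([p[0],p[1],.16],oo)
s=robot.sense(); print(s["t"],s["opening"],s["gripper_force"],s["wrist_force"])
robot.move_straight(p,vel=.15)
snap("top","hov_top",(150,310,110,310),3);snap("scene","hov_scene",(300,520,30,280),3)
E
python3 - <<'E'
import cv2,numpy as np
a=cv2.imread("pics/hov_top.png");b=cv2.imread("pics/hov_scene.png")
h=600;a=cv2.resize(a,(int(a.shape[1]*.66),int(a.shape[0]*.66)));b=cv2.resize(b,(int(b.shape[1]*.66),int(b.shape[0]*.66)))
H=max(a.shape[0],b.shape[0]);o=np.zeros((H,a.shape[1]+b.shape[1],3),np.uint8);o[:a.shape[0],:a.shape[1]]=a;o[:b.shape[0],a.shape[1]:]=b
cv2.imwrite("pics/hov.png",o);print(o.shape)
E
```

```text
2.725 0.3981075518165233 41.170257925987244 [ 0.42177476 -0.28036735  0.01784513]
[ 0.33796186  0.47225512 -0.66494183  2.14673256  0.7180748   0.56728232
  0.50720876]
[ 0.31916613  0.42647546 -0.66601505  2.22035204  0.71875076  0.53173662
  0.46099847]
[ 0.38712328  0.5283833  -0.72133468  2.10824751  0.54589038  0.69613266
  0.66259271]
4.7 0.39854883684314146 40.24753510951996 [ 0.26435283 -0.63035449 -1.82732552]
(495, 751, 3)
```

View pics/hov.png

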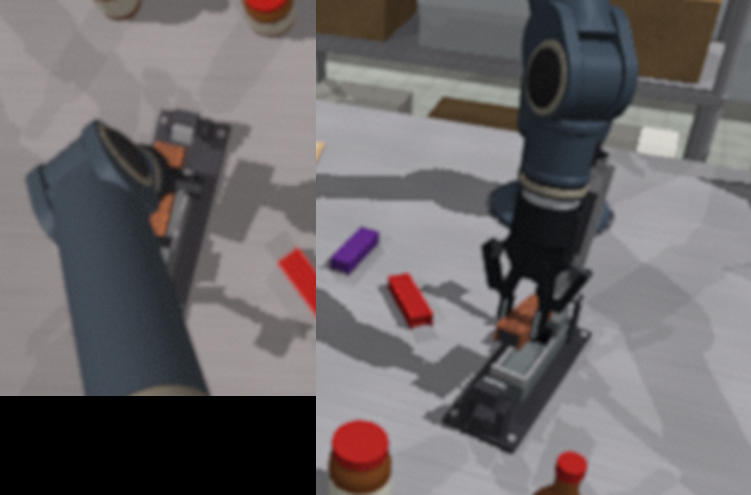

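The strip is held tilted above the channel, in line with it as far as the view shows, and the arm clears the open cover. Next I lower the rear end gently and feel for the side walls.

```bash
cat >> r.py <<'E'
def st():
    s=robot.sense(); d=(np.array(s["tcp_pos"])-[Q[0],Q[1],.052])*1000; c,k=np.cos(Q[2]),np.sin(Q[2])
    f=s["wrist_force"]
    return np.round([s["t"],c*d[0]+k*d[1],-k*d[0]+c*d[1],d[2], c*f[0]+k*f[1],-k*f[0]+c*f[1],f[2]],2)
E
python3 - <<'E'
from r import *
print(st())
print(robot.move_straight(strip(22,-2,.1745)[0],vel=.06)); print(st())
print(robot.move_straight(strip(22,-9,.1745)[0],vel=.02,contact_N=3), st(), strip(22,-9,.1745)[0][2])
for y in(4,-4):
    print(robot.move_straight(strip(22,-9,.1745,y)[0],vel=.01,contact_N=2.5), st())
    robot.move_straight(strip(22,-9,.1745,0)[0],vel=.03)
E
```

```text
[  5.21 -44.78  -0.11  69.75   0.18  -0.93  -1.43]
False
[  6.06 -44.05  -0.24  26.96   0.11   0.37  -1.68]
False [ 6.560e+00 -4.427e+01  4.000e-02  1.994e+01 -1.080e+00  4.400e-01
 -1.420e+00] 0.07189493166862783
True [  6.86 -44.28   0.93  19.89  -0.86  -0.86  -1.05]
True [  7.45 -44.27  -1.64  19.51  -1.     0.37  -0.13]
```

Run:
```python
from r import *
y=-.35
robot.move_straight(strip(22,-10.5,.1745,y)[0],vel=.03);print(st())
print(robot.move_straight(strip(58.5,-10.5,.1745,y)[0],vel=.03,contact_N=13), st(), strip(58.5,-10.5,.1745,y)[0])
for dy in(4,-4):
    print(robot.move_straight(strip(58.5,-10.5,.1745,y+dy)[0],vel=.01,contact_N=2.5), st())
    robot.move_straight(strip(58.5,-10.5,.1745,y)[0],vel=.03)
print(st())
```

```text
[  7.95 -44.39  -0.39  18.51  -3.32  -0.22  -0.38]
False [ 9.32 -8.48 -0.33 18.92 -7.85 -0.29 -1.02] [np.float64(0.4775944826013735), np.float64(0.04958490144604091), np.float64(0.07039493166862783)]
True [  9.57 -10.65  -0.33  19.57  -7.3    0.47  -3.82]
True [ 10.09 -10.43  -0.51  19.45  -7.43   1.53  -0.42]
[10.35 -8.7  -0.28 19.21 -7.62  0.51  0.69]
```

Run:
```python
from r import *
y=-.35
for tl in(.13,.09,.06,.04,.02,0.0):
    p,o=strip(58.5,-11,tl,y)
    print(tl,robot.move_straight(p,vel=.03,attitude=o,contact_N=8), st(), round(p[2]*1000-52,1), np.round(robot.sense()["tcp_rot"],3))
```

```text
0.13 False [ 10.62 -10.48  -0.29  15.47  -6.65   0.24   0.23] 14.9 [3.141 0.133 2.931]
0.09 False [ 10.88 -11.37  -0.33  12.64  -6.68   1.28  -0.9 ] 12.2 [3.141 0.093 2.931]
0.06 False [ 11.12 -11.9   -0.35  10.53  -6.51   0.78  -0.84] 10.2 [3.141 0.063 2.932]
0.04 False [ 11.38 -12.18  -0.34   9.13  -7.63   0.38  -0.25] 8.8 [3.141 0.043 2.932]
0.02 False [ 11.62 -12.58  -0.37   7.7   -7.48  -0.51  -1.51] 7.4 [3.141 0.023 2.932]
0.0 False [ 11.88 -13.    -0.38   6.32  -7.01   0.8   -1.12] 6.0 [3.141e+00 3.000e-03 2.932e+00]
```

Run:
```python
from r import *
p,o=strip(58.5,-12.2,0,-.35)
print(robot.move_straight(p,vel=.02,contact_N=6), st())
robot.grip(0.75); print(st())
robot.sleep(.2)
q=[p[0],p[1],p[2]+.09]; robot.move_straight(q,vel=.25)
robot.goto(w(-120,0,230),ori(.3)); print(st())
snap("top","seated_top",(190,290,150,300),4); snap("scene","seated_scene",(350,450,100,260),4)
a=cv2.imread("pics/seated_top.png");b=cv2.imread("pics/seated_scene.png")[:600];o=np.zeros((600,800,3),np.uint8);o[:a.shape[0],:400]=a[:600];o[:b.shape[0],400:]=b
cv2.imwrite("pics/seated.png",o)
```

```text
False [ 12.12 -12.98  -0.44   5.86  -5.54   1.86   4.88]
[ 12.52 -10.44  -0.19   4.38  -0.3   -0.6    0.15]
[ 1.3970e+01 -1.1854e+02 -1.6000e-01  2.2777e+02 -5.0000e-01  1.2000e-01
 -2.0000e-01]
```

View pics/seated.png

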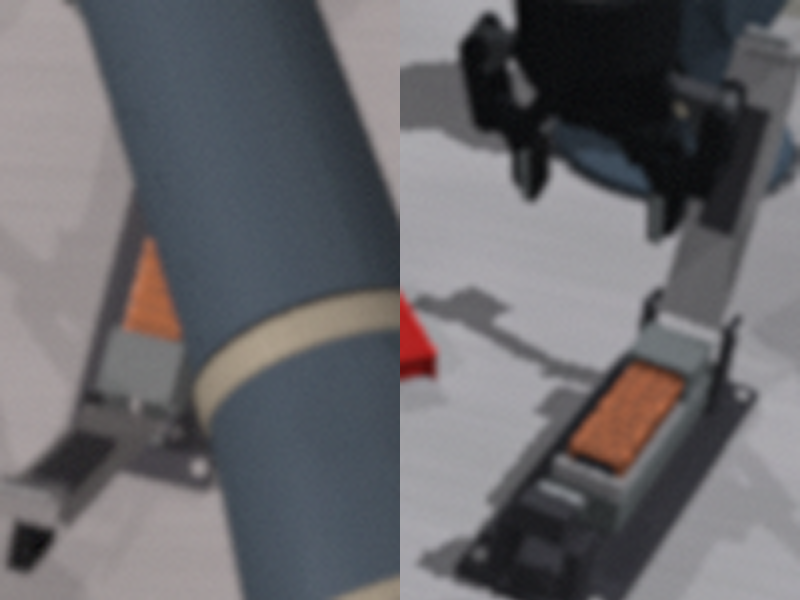

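The strip lies between the stop (about (610,470) in the right half) and the roof (about (670,350)), and it looks flat. I'll check its height and tilt from depth, and find approach poses for the cover pinch.

Run:
```python
from r import *; from h import cloud
f=dict(np.load("/tmp/seated_scene.npz"));W=cloud(f);hsv=cv2.cvtColor(f["image"],cv2.COLOR_RGB2HSV)
m=(hsv[...,0]<15)&(hsv[...,1]>90);m[:, :385]=0;m[:,430:]=0;m[:180]=0;m[230:]=0
P=W[m];d=P[:,:2]-Q[:2];c,s=np.cos(Q[2]),np.sin(Q[2]);x=(c*d[:,0]+s*d[:,1])*1000;y=(-s*d[:,0]+c*d[:,1])*1000;z=P[:,2]*1000-52
k=abs(z-12)<6;print(k.sum(),np.polyfit(x[k],z[k],1),x[k].min(),x[k].max(),np.polyfit(x[k],y[k],1))
for p in(.5,.7,.9):
  for h in(0,60,100):
    pt=np.array(cover(1.88,165)); e=h/1000*np.array([-np.sin(p),np.cos(p)]); 
    pt+=[-np.cos(Q[2])*np.sin(p)*h/1000,-np.sin(Q[2])*np.sin(p)*h/1000,np.cos(p)*h/1000]
    print(p,h,pt.round(3),np.round(robot.inverse_kinematics(pt,ori(p)),2))
```

```text
384 [3.75128369e-04 1.16164700e+01] -61.15765345161462 48.841144600993644 [ 0.0181099  -2.57557963]
0.5 0 [0.325 0.082 0.235] [ 0.61  0.31 -0.95  2.02 -0.02  1.36  0.99]
0.5 60 [0.353 0.076 0.287] [ 0.61  0.29 -0.94  1.9  -0.03  1.5   1.01]
0.5 100 [0.372 0.072 0.323] [ 0.61  0.28 -0.93  1.82 -0.03  1.58  1.02]
0.7 0 [0.325 0.082 0.235] [ 0.56  0.44 -0.91  1.96 -0.04  1.5   0.96]
0.7 60 [0.363 0.074 0.281] [ 0.55  0.44 -0.9   1.83 -0.04  1.62  0.97]
0.7 100 [0.388 0.068 0.311] [ 0.54  0.44 -0.88  1.74 -0.04  1.71  0.97]
0.9 0 [0.325 0.082 0.235] [ 0.52  0.56 -0.87  1.91 -0.08  1.62  0.94]
0.9 60 [0.371 0.072 0.272] [ 0.5   0.57 -0.85  1.77 -0.08  1.74  0.94]
0.9 100 [0.402 0.065 0.297] [ 0.48  0.58 -0.83  1.68 -0.07  1.82  0.94]
```

Run:
```python
from r import *
def back(p,h):
    pt=np.array(cover(1.88,165,4)); return pt+h/1000*np.array([-np.cos(Q[2])*np.sin(p),-np.sin(Q[2])*np.sin(p),np.cos(p)])
robot.grip(1.0)
robot.goto(back(.9,90),ori(.9)); print(st())
print(robot.move_straight(back(.9,0),vel=.12,contact_N=8),st())
robot.grip(0.0,25); print(robot.sense()["opening"],st())
snap("scene","pinch",(350,500,60,260),3)
```

```text
[ 1.5230e+01  8.2510e+01 -1.6000e-01  2.3702e+02 -1.3000e+00  2.4000e-01
  1.0000e-01]
False [ 1.6130e+01  1.5315e+02 -2.5000e-01  1.8121e+02  0.0000e+00 -3.0000e-02
  1.1100e+00]
0.5322384240190656 [ 1.6580e+01  1.5379e+02 -7.0000e-02  1.8107e+02 -4.4000e-01  6.4000e-01
  1.7000e-01]
```

View pics/pinch.png

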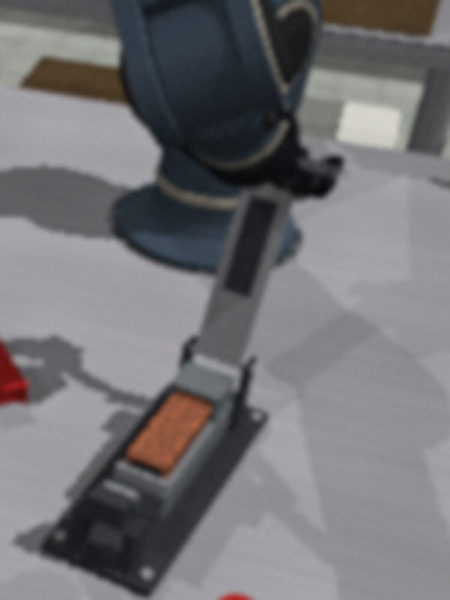

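The opening of 0.53 (45 mm) matches the plate width, so the plate is gripped near its end. Next I swing it along the arc.

Run:
```python
from r import *
T0,T1=1.88,.42
for th in np.linspace(T0,T1,9)[1:]:
    p=.9*(th-T1)/(T0-T1)
    r=robot.move_straight(cover(th,165,4*(th-T1)/(T0-T1)-1),vel=.15,attitude=ori(p),contact_N=25); print(round(th,2),r,st(),round(robot.sense()["opening"],3))
    if r: break
snap("scene","arc",(350,500,60,260),3)
```

```text
1.7 False [ 1.6990e+01  1.2268e+02 -1.8000e-01  1.8789e+02 -2.8500e+00 -2.8000e+00
 -6.1200e+00] 0.532
1.52 False [ 17.34  93.03  -0.25 189.44  -0.53  -3.78  -8.9 ] 0.53
1.33 False [ 17.69  63.57  -0.37 185.64   1.83  -4.58  -7.43] 0.529
1.15 False [ 18.04  34.43  -0.5  176.4    1.72  -5.12  -2.99] 0.528
0.97 False [ 18.39   6.7   -0.61 162.14  -0.59  -4.33   2.32] 0.53
0.78 False [ 18.74 -19.13  -0.75 143.17  -4.1   -5.34   4.04] 0.53
0.6 False [ 19.09 -41.05  -0.95 120.56  -7.42  -3.88   6.71] 0.53
0.42 False [ 19.44 -57.89  -1.05  94.58 -11.28  -2.72   4.93] 0.532
```

View pics/arc.png

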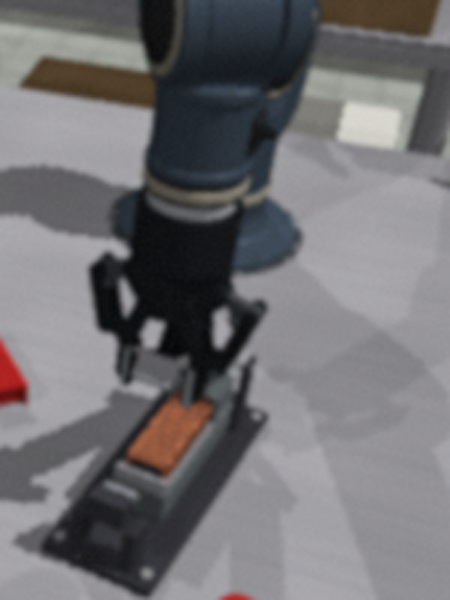

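The cover follows, and is now at about 0.42 rad with the gripper above it. I let go, then press the ridge with shut fingers.

Run:
```python
from r import *
robot.grip(1.0)
c=cover(.42,165); robot.move_straight([c[0],c[1],c[2]+.09],vel=.25)
robot.grip(0.0,40)
for th in(.5,.4,.3,.2,.1):
    r=robot.move_straight(cover(th,165,41),vel=.12,attitude=ori(0),contact_N=20); print(th,r,st())
r=robot.move_straight(cover(-.05,165,41),vel=.03,contact_N=22); print(r,st())
robot.sleep(.1);print(st())
```

```text
0.5 False [ 2.1800e+01 -2.5610e+01 -1.6000e-01  1.4042e+02 -1.0000e-02  2.1000e-01
  1.0700e+00]
0.4 False [ 2.2090e+01 -3.6530e+01  1.0000e-02  1.2707e+02 -2.6000e-01  3.7000e-01
 -4.8000e-01]
0.3 False [ 2.2380e+01 -4.5290e+01  6.0000e-02  1.1281e+02 -4.0000e-01  5.8000e-01
  4.6000e-01]
0.2 False [ 2.268e+01 -5.317e+01  5.000e-02  9.787e+01  1.200e-01  8.000e-02
  9.300e-01]
0.1 False [ 22.97 -59.68   0.15  82.01  -0.73   0.17  -0.9 ]
True [ 23.44 -62.63  -0.23  74.26   0.6    0.98   4.46]
[ 23.54 -62.6   -0.23  74.24   0.09   1.01   4.46]
```

Run:
```python
from r import *
for z in(70,67,64,61):
    r=robot.move_straight(w(-64,0,z),vel=.03); print(z,r,st())
    if st()[6]>28: break
robot.sleep(.2);print(st())
```

```text
70 False [ 23.83 -63.92   0.07  69.79  -0.38   0.55  -0.12]
67 False [ 24.08 -63.69   0.22  66.48   0.67   0.23   0.15]
64 False [ 24.33 -64.14  -0.11  65.77   3.82   3.42  14.66]
61 False [ 24.58 -64.3   -0.17  65.35  10.12   5.85  34.75]
[ 24.78 -64.26  -0.18  65.34  11.03   5.46  34.68]
```

Run:
```python
from r import *
robot.move_straight(w(-65,0,90),vel=.2); robot.grip(.5)
robot.move_straight(w(-65,0,40),vel=.1,contact_N=8); print(st())
robot.grip(0.0,80); print(robot.sense()["opening"],st())
f0=st()[6]
for z in np.arange(41,52,.7):
    robot.move_straight(w(-65,0,z),vel=.02); s=st(); print(round(z,1),s,round(robot.sense()["opening"],3))
    if s[6]<-10.5: break
robot.sleep(.25); print(st())
```

```text
[ 2.621e+01 -6.515e+01 -2.900e-01  4.009e+01  2.500e-01  3.000e-02
  2.300e-01]
0.15156176959838985 [ 26.58 -65.51  -1.05  40.91   1.06  -2.46   5.  ]
41.0 [ 26.83 -65.47  -0.95  41.25  -1.42  -4.79  -0.5 ] 0.145
41.7 [ 27.08 -65.38  -0.98  41.74  -1.79  -4.63  -2.25] 0.147
42.4 [ 27.33 -65.3   -0.99  42.27  -0.92  -4.75  -2.57] 0.146
43.1 [ 27.58 -65.25  -0.97  42.72  -0.66  -5.44  -5.19] 0.145
43.8 [ 27.83 -65.19  -0.99  43.18  -1.42  -5.79  -7.7 ] 0.149
44.5 [ 28.08 -65.13  -0.98  43.63  -2.16  -5.93  -8.56] 0.141
45.2 [ 28.33 -64.92  -0.99  44.26  -1.42  -6.12  -9.1 ] 0.144
45.9 [ 28.58 -64.88  -0.98  44.81  -1.59  -6.46 -10.6 ] 0.147
[ 28.83 -64.86  -0.98  44.8   -2.38  -5.99  -9.52]
```

The force rose steadily to about 10 N over a 3.8 mm lift, so the catch holds. I lower the cover, let go, press again lightly to seat it, and check.

Run:
```python
from r import *
robot.move_straight(w(-65,-1,40),vel=.03); print(st())
robot.grip(.5); robot.move_straight(w(-65,0,90),vel=.15)
robot.grip(0); robot.move_straight(w(-65,0,70),vel=.1)
robot.move_straight(w(-65,0,60),vel=.02,contact_N=12); print(st())
robot.move_straight(w(-65,0,130),vel=.2); robot.goto(w(-130,150,300),ori(0)); robot.sleep(.3); print(st())
snap("scene","end",(300,480,100,280),3)
f=dict(np.load("/tmp/end.npz"))
from h import cloud
W=cloud(f);d=W[...,:2]-Q[:2];c,s=np.cos(Q[2]),np.sin(Q[2]);x=(c*d[...,0]+s*d[...,1])*1000;y=(-s*d[...,0]+c*d[...,1])*1000;z=W[...,2]*1000-52
k=(abs(y)<18)&(x>-85)&(x<85)&(abs(z-25)<10);print(k.sum(),np.polyfit(x[k],z[k],1),np.median(z[k&(x<-20)]))
```

```text
[ 29.18 -65.36  -1.06  40.9    0.83  -1.71   6.84]
[ 31.27 -65.57  -0.32  65.97   2.95   0.4    7.39]
[ 3.2980e+01 -1.2959e+02  1.4909e+02  2.9930e+02 -6.6000e-01 -4.3000e-01
  2.7000e-01]
437 [-6.82220470e-03  2.50433703e+01] 25.021578820770785
```

View pics/end.png

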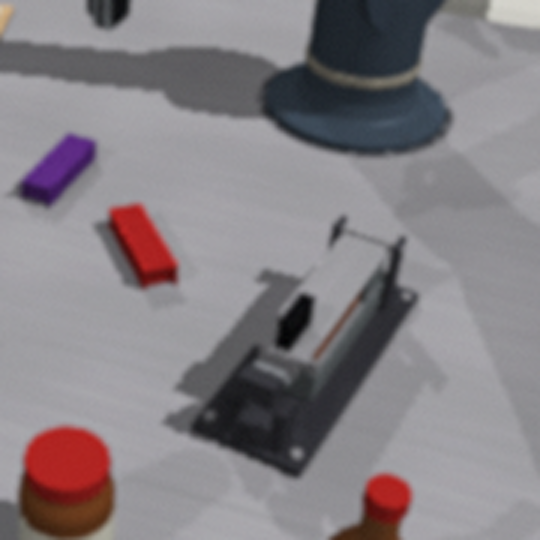

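The cover is level (slope about 0.007 rad) and shut over the strip, and the robot is clear of everything.

```bash
python3 -c "
from plant import robot
print(robot.close_job())"
```

```text
the job is handed in; nothing more can be done
None
```

The full strip is seated in the channel, the cover is shut and its catch held a 10 N upward pull, and I handed the job in at about 33 s with the robot clear; the judge's verdict was not shown to me.

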